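# Set a shaker spindle to its high spot on the bench centres and store the reading

## Robot

A 6-joint arm with a two-finger parallel gripper is mounted at the origin on the work surface. World frame = base frame: x ahead of the robot, y to its left, z up, the work surface at z = 0. Lengths are in m, angles in rad, forces in N, time in s.
With the tool pointing down it reaches from about 0.425 to 0.925 m from the base axis. Payload 12.5 kg.
Tool frame: the origin (TCP) lies on the centre line of the jaws, within the pads' length; the fingertips stand 17 mm ahead of it and the grasp point (between the pads) lies 2 mm behind it; z points along the fingers, y is the direction in which the jaws open and shut (so a half turn about z gives the same grasp; the last joint's range is limited). The gripper opens to 85 mm and grips with 20 to 120 N. Pads are 22 mm wide; open, the fingers measure 114 mm over their backs; the gripper's body (76 mm by 85 mm) begins 54 mm behind the grasp point. The pads swing forward as they close: fully open they stand 13 mm farther back than shut.
Start: joints at [-1.324, 0.491, 1.559, -0, 1.092, -0.106], TCP at [0.216, -0.587, 0.248] pointing down, gripper open.
Joint ranges: [-3.1, 3.1], [-0.84, 2.19], [0.05, 2.79], [-1.13, 4.28], [0.06, 2.93], [-2.69, 2.69]. Speed limits (rad/s): [2.22, 2.22, 2.79, 3.14, 3.14, 3.14].

## Interface

Orientations are given as [roll, pitch, yaw] about the fixed x, y, z axes, in that order (R = Rz(yaw) Ry(pitch) Rx(roll)).
In Python, from cell import state, snapshot, camera_model, hand_in, trace gives the robot as it stands. The module is installed in compiled form; this text tells all that it offers.
- The arm moves only by the shell command python3 -m inch 'ROWS'. ROWS is JSON, one flat list of numbers, 7 for each row, row after row: the shift along the tool's x, y, z each as a share of 0.12 m, from -1 to 1, then the turn, a rotation vector about the tool's x, y, z each as a share of 0.5 rad, from -1 to 1, then the opening, from 0 (shut) to 1 (fully open). A call has 1 to 12 rows; each row is the pose to reach, as a shift and turn from the pose measured when the call began, along the tool's axes at that moment; what a row does not reach only later rows make up. A row lasts 1/12 s, in which the tool goes at most 41.7 mm and 7.16 degrees, less where a joint would pass 70% of its speed; a pose out of reach is approached as far as the arm can. A call with a number of a shift or a turn outside -1 to 1 is refused whole. A call with a gripper value outside its range is refused whole. The fingers move at their own pace and stop on an object; the grip force is fixed at half the most. Time passes only in rows, so rows that repeat a pose let the fingers close. It gives the time, the measured TCP pose, the force and the opening at its end, in the units of the state.
- state(): the state, without advancing time (a new reading comes with each control period).
- snapshot(name): name is "scene" or "top"; returns the picture (400x640x3 uint8, blue, green, red); there is no depth.
- camera_model(name): a dict with "fx", "fy", "cx", "cy" (pixels), "rvec" (rotation vector, rad) and "tvec" (3), from world to camera coordinates, as OpenCV has them. Camera axes: x right, y down, z forward; pixel columns grow to the right and rows downward; lengths in m; the calibration is good to about 2 mm. A picture is of the moment at which its call begins. camera_model takes no time and is no camera call.
- hand_in(): hands the job in, once; it reports no verdict.
Trained networks look in the newest picture that a camera, given by its name, has taken for a name from the list of things; names that differ only in an ending like _2 or _b are one class to them, and where a whole thing is asked for, a point or a joint stands for the part that bears it (a point fixed in the world has none). Each returns a list of dicts, best first, with "p" (0 to 1); they miss things now and then, are a little off and sometimes report something else, mostly with a low value. They report only what shows in the picture. A call takes as long as a camera call. They do not tell look-alikes from the thing itself.
- trace(camera, label): "region" (400x640 bool, what is visible of it) and "position" ([row, column] in pixels, amid what is visible of it).
The state is a dict: "time": time; "joints": joint angles; "joint_vel": joint speeds; "joint_efforts": joint torques, N m; "eef_pos": TCP position; "ee_rot": TCP orientation; "contact_force": force on the tool from outside, world axes, zero at the start; "moment": the same for the moment, N m; "grip_width": finger opening in m.
Only numpy, scipy, OpenCV 4.12 (cv2) and the standard library are available. Lean on these libraries where they do the work, as an engineer would, in place of code of your own. Each camera call takes 0.05 s, during which the arm holds its last target.

## Task

An eccentric shaker spindle is mounted between the green bench centres with a sprung gauge plunger riding on its brass disc. Turn it by the red-handled crank, watching the plunger swing, holding the thin plastic handle lightly and without straining its sprung slide, and leave it at the high spot, where the plunger is pushed out the farthest. Then let go of the crank and press the blue store button on the white reading unit fully down and let it come up again; do not store a reading anywhere else, do not touch the plunger, and leave the other things on the bench where they are.

Things in the scene. Friction and masses are not known exactly. Their poses are not given: they have to be found in the camera images.
- centres: green bench centres, fixed: base 215 x 230 x 20 mm; origin on the bench, below the spindle axis midway between the two stocks. The spindle axis is parallel to its y axis, 110 mm above the bench; the crank is on its +y side, the plunger gauge on its +x side. Stocks up to 134 mm high, at y = -96 to 90 mm; dial top at 145 mm high.
- axis (a point): point on the spindle's turning axis level with the middle of the crank handle's length: centre of the handle's circle, 145 mm along the centres' +y from their origin, 110 mm high. Handle: free-turning red sleeve, 16 mm diameter, 42 mm long, parallel to the axis; its radius is set by an adjuster, anywhere from 37 to 53 mm. Grip it from above, fingers closing along the centres' x, lightly (20 to 40 N; 50 N cracks it).
- crank (a joint): crank angle in rad about the centres' +y: 0 = handle straight up, positive = handle towards the centres' +x (gauge side); solid stops at -2.3 and 2.4; starts between -2.2 and -2.05. Stiff bearing: 0.15 N m friction plus up to 0.1 N m either way from plunger and weight (up to 7 N at the handle); stays where left. The spindle turns with it, clamped to it at an unknown angle.
- strain (a joint): strain of the handle's sprung slide on the crank arm, in m: 0 = at rest on its own circle, positive = pulled outward, negative = pushed towards the axis; 2.5 N per mm. Keep it within 3.5 mm either way (9 N along the arm): as the circle's radius is not known exactly, close the fingers in steps and yield to the side force while gripping and turning.
- plunger (a joint): gauge plunger travel in m, pushed towards the centres' +x by the disc (52 mm diameter, 8 mm off-centre), spring 3 to 5 N. 0 = on its own stop, not touching the disc. Within 1.97 rad of the high spot either side it is 12 mm - 9 mm x (1 - cos) of the crank angle from the high spot (0.6 mm true), peak 12 mm. The high spot is at some crank angle between 0 and 1.8. Dial pointer: clockwise, 200 rad per m.
- tail: orange knob on the plunger's outer end, 18 mm diameter, 12 mm long; origin at its inner face, on the centres' x axis at spindle height, 152 mm from the spindle axis at 0 travel; moves with the plunger. Not to be touched.
- store_top (a point): centre of the top of the blue store button, 28 mm in diameter, 68 mm above the bench, on the white reading unit (130 x 90 x 50 mm); press straight down, full travel 6 mm, 5 N at the bottom, springs back
- store (a joint): store button travel in m, 0 = up, 0.006 = fully down; counts as pressed from 0.0045
- spare_spindle: bystander, loose: brass eccentric spindle on a black tray, 50 x 78 x 52 mm
- driver: bystander, loose: screwdriver lying on the bench
- spanner: bystander, loose: open spanner lying on the bench
- dish: bystander, loose: glass dish, 90 mm across
- reagent: bystander, loose: amber jar with red cap, 60 mm across, 120 mm tall
- eyepiece: bystander, loose: black microscope eyepiece standing up, 40 mm across, 60 mm tall
- cap_centre: bystander, loose: small steel cone standing up, 24 mm across
Things that resemble listed ones, but are neither listed nor needed, are in the scene too. Leave any purple look-alike of the part that bears store_top alone.

How it is judged:
On the way, in this order (a step that is already met when the one before it is completed fails the run):
1. the spindle is left at its high spot (plunger above 11.6 mm) with the crank at rest and the fingers off it (value of joint plunger above 0.0116 m and contact force between the fingers and centres below 0.2 N and velocity of joint crank between -0.05 and 0.05 rad/s), for 0.3 s.
2. the store button is pressed down with the spindle still at its high spot (value of joint store above 0.0045 m and value of joint plunger above 0.0116 m and contact force between the fingers and centres below 0.2 N), for 0.05 s.
At the end, for the whole second after the job is handed in: the spindle stands at its high spot (plunger travel above 11.6 mm; the very top is 12 mm), at rest and let go, the store button is up again, and every bystander is within 30 mm of where it was (all of step 1 and value of joint store below 0.001 m and distance of each of spare_spindle, driver, spanner, dish, reagent, eyepiece, cap_centre from where it was at the start of the episode below 0.03 m); the robot touches nothing.
It fails at once if the store button is pressed while the spindle is off its high spot (value of joint store above 0.003 m and value of joint plunger below 0.0115 m).
It fails at once if the plunger is touched by the robot (over 1 N) (contact force between any of the fingers, the arm and tail above 1 N).
It fails at once if the crank is strained: its sprung handle is pushed in or pulled out by more than 3.5 mm (9 N along the arm) (value of joint strain above 0.0035 m or value of joint strain below -0.0035 m).
It fails at once if the handle is crushed: the fingers' forces on the crank add up to more than 100 N (contact force between the fingers and centres above 100 N).
It fails at once if a bystander is moved more than 50 mm (distance of any of spare_spindle, driver, spanner, dish, reagent, eyepiece, cap_centre from where it was at the start of the episode above 0.05 m).
It also fails if it takes over 70 s, if anything falls off the work surface, if the arm or the gripper's body presses on something with over 40 N, if the wrist force passes 120 N, or if a joint passes its speed limit or range.

## Working session

There is one attempt and no reset: what is moved stays moved. The work goes in short steps, Python scripts to look and compute and a shell command to move; the robot and the scene stay as the last step left them, time stands still between calls to the robot, and variables do not carry over. Pictures are saved under pics/ and viewed, and the job is handed in when it is done.

```bash
mkdir -p pics; ls; python3 - <<'E'
from cell import *
import cv2
s=state()
for k,v in s.items(): print(k,v)
for n in ("scene","top"):
    cv2.imwrite(f"pics/{n}0.png",snapshot(n)); print(n,camera_model(n))
E
```

```text
pics
time 0.0
joints [-1.32361862e+00  4.91554324e-01  1.55946979e+00  1.41233478e-05
  1.09167957e+00 -1.05596849e-01]
joint_vel [ 7.84701987e-04 -2.42124626e-04 -2.60073749e-03  1.18503199e-03
  4.41776800e-04  4.66600689e-05]
joint_efforts [-3.76992204e-03 -6.18461823e+01 -2.61592537e+01 -3.22757351e-04
  3.99576282e-03  4.86011879e-05]
eef_pos [ 0.21591329 -0.58629556  0.24772397]
ee_rot [-3.14048913e+00 -1.29559571e-04  3.52767970e-01]
contact_force [ 0.5464347  -0.71817177  0.1017255 ]
moment [ 0.0276337  -0.02449719 -0.05211095]
grip_width 0.08563012262520928
scene {'fx': 489.0191867804018, 'fy': 489.0191867804018, 'cx': 319.7429124186202, 'cy': 199.74397733538697, 'rvec': array([ 1.92539062,  1.54945164, -0.64295904]), 'tvec': array([-0.03196342, -0.30980236,  1.85102088])}
top {'fx': 417.06133474114523, 'fy': 417.06133474114523, 'cx': 323.0450971727356, 'cy': 200.85291196194134, 'rvec': array([ 2.16398074, -2.2053677 ,  0.05160248]), 'tvec': array([-0.04726808,  0.5487551 ,  1.33776594])}
```

View pics/scene0.png

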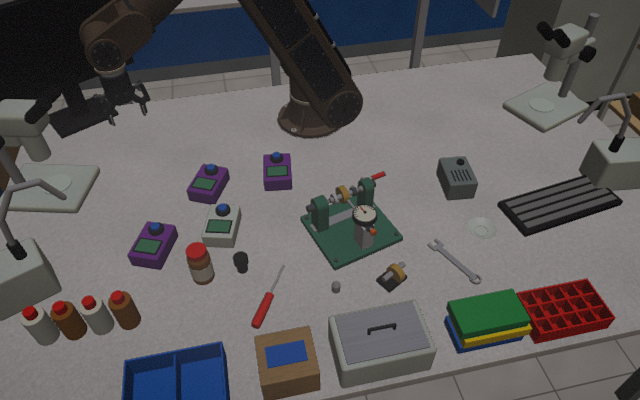

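View pics/top0.png

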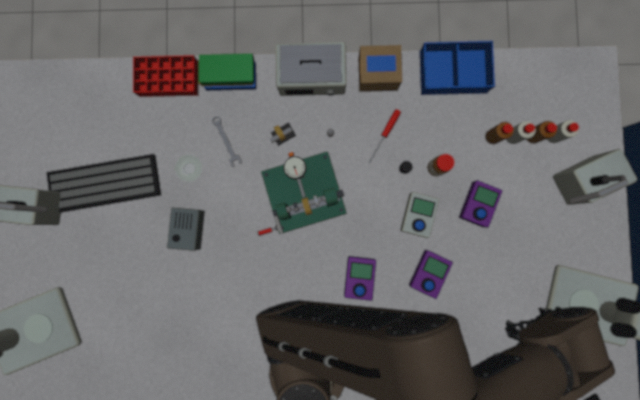

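```bash
cat > h.py <<'E'
from cell import *
import numpy as np, cv2
def cam(n):
    m=camera_model(n); R,_=cv2.Rodrigues(np.array(m["rvec"])); K=np.array([[m["fx"],0,m["cx"]],[0,m["fy"],m["cy"]],[0,0,1]])
    return K,R,np.array(m["tvec"])
def proj(n,P):
    K,R,t=cam(n); p=(K@(R@np.atleast_2d(P).T+t[:,None])); return (p[:2]/p[2]).T   # col,row
def ray(n,uv):
    K,R,t=cam(n); d=R.T@np.linalg.solve(K,np.array([uv[0],uv[1],1.])); return -R.T@t,d/np.linalg.norm(d)
def atz(n,uv,z):
    c,d=ray(n,uv); return c+d*(z-c[2])/d[2]
def tri(ua,ub):
    K,R,t=cam("scene");K2,R2,t2=cam("top")
    X=cv2.triangulatePoints(K@np.c_[R,t],K2@np.c_[R2,t2],np.array(ua,float).reshape(2,1),np.array(ub,float).reshape(2,1))
    return (X[:3]/X[3])[:,0]
E
python3 - <<'E'
from h import *
np.set_printoptions(precision=4,suppress=True)
pics={n:snapshot(n) for n in("scene","top")}
for l in ("centres","crank","strain","tail","store_top","plunger"):
  for n in("scene","top"):
    for r in trace(n,l)[:5]:
      g=r["region"]; ys,xs=np.nonzero(g)
      print(l,n,round(r["p"],2),np.round(r["position"],1),g.sum(),(xs.min(),xs.max(),ys.min(),ys.max()) if len(xs) else "")
for n in pics:
  im=pics[n]
  c={"scene":(290,160,420,280),"top":(250,140,360,245)}[n]
  x0,y0,x1,y1=c; cv2.imwrite(f"pics/{n}1.png",cv2.resize(im[y0:y1,x0:x1],None,fx=5,fy=5,interpolation=cv2.INTER_CUBIC))
E
```

```text
centres scene 0.56 [222.2 351.1] 5471 (np.int64(300), np.int64(401), np.int64(172), np.int64(268))
centres top 0.6 [193.  301.4] 4782 (np.int64(257), np.int64(346), np.int64(152), np.int64(235))
crank scene 0.76 [193.  342.9] 407 (np.int64(331), np.int64(384), np.int64(172), np.int64(203))
crank top 0.86 [208.7 298.5] 495 (np.int64(257), np.int64(320), np.int64(195), np.int64(235))
strain top 0.68 [230.9 265.2] 105 (np.int64(258), np.int64(275), np.int64(227), np.int64(235))
tail scene 0.7 [274.3 391.1] 506 (np.int64(377), np.int64(405), np.int64(262), np.int64(290))
store_top scene 0.65 [225.4 154.5] 61 (np.int64(150), np.int64(159), np.int64(222), np.int64(230))
store_top scene 0.47 [154.7 275.9] 47 (np.int64(272), np.int64(279), np.int64(152), np.int64(158))
store_top scene 0.43 [207.  219.6] 62 (np.int64(218), np.int64(226), np.int64(203), np.int64(211))
store_top scene 0.21 [262.  241.3] 266 (np.int64(232), np.int64(247), np.int64(251), np.int64(272))
store_top top 0.63 [286.2 427.1] 87 (np.int64(424), np.int64(434), np.int64(280), np.int64(289))
store_top top 0.49 [214.9 478.9] 67 (np.int64(477), np.int64(485), np.int64(209), np.int64(217))
store_top top 0.4 [293.9 360.1] 45 (np.int64(357), np.int64(363), np.int64(287), np.int64(293))
store_top top 0.38 [224.5 418.2] 92 (np.int64(414), np.int64(424), np.int64(220), np.int64(229))
plunger scene 0.43 [229.1 369.3] 54 (np.int64(348), np.int64(375), np.int64(202), np.int64(234))
plunger top 0.62 [183.8 299.2] 55 (np.int64(289), np.int64(304), np.int64(152), np.int64(195))
```

```bash
python3 - <<'E'
import cv2
for n in("scene","top"): print(cv2.imread(f"pics/{n}1.png").shape)
E
```

```text
(600, 650, 3)
(525, 550, 3)
```

View pics/scene1.png

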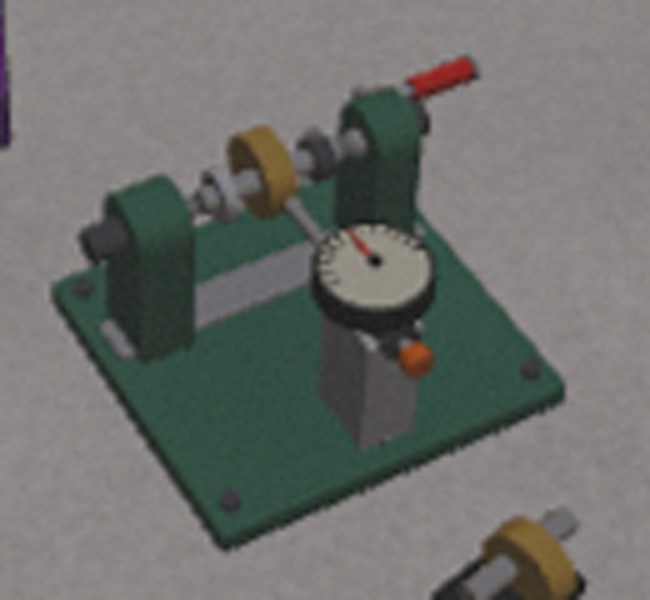

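View pics/top1.png

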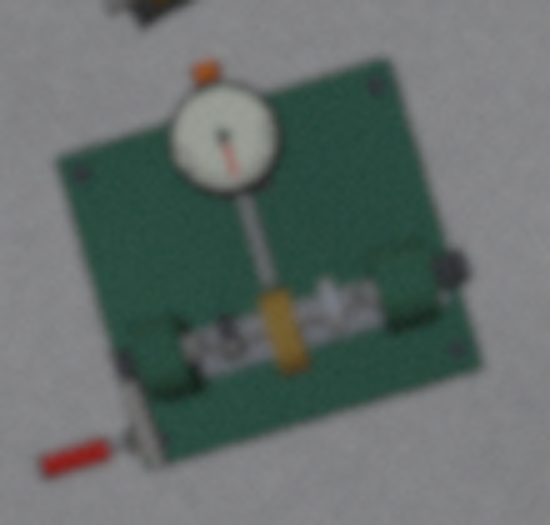

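```bash
python3 - <<'E'
from h import *
from scipy.optimize import least_squares
np.set_printoptions(precision=4,suppress=True)
print("store tri",tri((222,207),(419,224.6)), atz("scene",(222,207),.068),atz("top",(419,224.6),.068))
# base corners
T={'a':(262,171.6),'b':(327.6,152),'c':(346,213.6)}; S={'b':(301,218+0)}
for k,v in T.items(): print(k,atz("top",v,.02))
# scene: left corner, bottom, right (top edges)
for v in ((301,218),(335,268.5),(402.6,236.5)): print("s",v,atz("scene",v,.02))
# handle triangulate: ends. top crop
tip=tri((290+475/5,160+67/5),(250+42/5,140+467/5)); inn=tri((290+410/5,160+88/5),(250+107/5,140+449/5))
print("tip",tip,"inner",inn, np.linalg.norm(tip-inn), "yaw",np.degrees(np.arctan2(*(inn-tip)[[0,1]])))
print("tail",tri((290+416/5,160+357/5),(250+205/5,140+68/5)))
print("dial",tri((290+375/5,160+260/5),(250+224/5,140+136/5)))
E
```

```text
store tri [ 0.4648 -0.3567  0.0711] [ 0.461 -0.359  0.068] [ 0.4651 -0.3545  0.068 ]
a [0.6468 0.1393 0.02  ]
b [ 0.7067 -0.0755  0.02  ]
c [ 0.5049 -0.131   0.02  ]
s (301, 218) [ 0.5117 -0.1342  0.02  ]
s (335, 268.5) [ 0.7151 -0.0776  0.02  ]
s (402.6, 236.5) [0.647  0.1393 0.02  ]
tip [0.4475 0.1423 0.0877] inner [0.4572 0.0998 0.0879] 0.043576693713988285 yaw 167.11604023098843
tail [0.6868 0.0339 0.1151]
dial [0.6409 0.0217 0.1456]
```

```bash
python3 - <<'E'
from h import *
np.set_printoptions(precision=4,suppress=True)
y=.2705; ex=np.array([np.cos(y),np.sin(y),0]); ey=np.array([-np.sin(y),np.cos(y),0])
L=lambda P:np.array([P@ex,P@ey,P[2]])
# axis features
for n,p in (("knob",tri((290+103/5,160+240/5),(250+450/5,140+270/5))),("knobtop",atz("top",(250+450/5,140+270/5),.11)),("bear",atz("top",(250+124/5,140+360/5),.11)),
 ("stockR",atz("top",(250+408/5,140+285/5),.134)),("stockL",atz("top",(250+163/5,140+358/5),.134)),("cap_s",tri((290+353/5,160+140/5),(250+195/5,140+350/5)))):
  print(n,p,L(p))
for l in ["spare_spindle","driver","spanner","dish","reagent","eyepiece","cap_centre"]:
  for n in("scene","top"):
    print(l,n,[(round(r["p"],2),np.round(r["position"]),np.round(atz(n,r["position"][::-1],.02)[:2],3)) for r in trace(n,l)[:2]])
E
python3 - <<'E'
import cv2,sys
sys.path.insert(0,'.')
im=cv2.imread('pics/top0.png')
cv2.imwrite('pics/top2.png',cv2.resize(im[190:245,250:350],None,fx=8,fy=8,interpolation=cv2.INTER_CUBIC))
E
```

```text
knob [ 0.5616 -0.1116  0.1102] [ 0.5114 -0.2576  0.1102]
knobtop [ 0.5619 -0.1104  0.11  ] [ 0.5119 -0.2565  0.11  ]
bear [0.5112 0.0875 0.11  ] [ 0.516  -0.0522  0.11  ]
stockR [ 0.5516 -0.0847  0.134 ] [ 0.5089 -0.229   0.134 ]
stockL [0.5111 0.0613 0.134 ] [ 0.5089 -0.0775  0.134 ]
cap_s [0.5164 0.0447 0.1118] [ 0.5096 -0.0949  0.1118]
spare_spindle scene [(0.96, array([277., 392.]), array([0.776, 0.065]))]
spare_spindle top [(0.58, array([131., 283.]), array([0.778, 0.069]))]
driver scene [(0.76, array([309., 265.]), array([ 0.799, -0.282]))]
driver top [(0.83, array([123., 391.]), array([ 0.798, -0.284]))]
spanner scene [(0.62, array([258., 456.]), array([0.755, 0.256])), (0.5, array([226., 348.]), array([ 0.574, -0.005]))]
spanner top [(0.55, array([138., 226.]), array([0.76 , 0.255]))]
dish scene [(0.78, array([229., 484.]), array([0.67, 0.38]))]
dish top [(0.85, array([167., 188.]), array([0.667, 0.38 ]))]
reagent scene [(0.68, array([276., 392.]), array([0.772, 0.068])), (0.6, array([261., 199.]), array([ 0.607, -0.441]))]
reagent top [(0.77, array([164., 440.]), array([ 0.66 , -0.441]))]
eyepiece scene [(0.48, array([261., 241.]), array([ 0.633, -0.327]))]
eyepiece top []
cap_centre scene [(0.67, array([287., 334.]), array([ 0.773, -0.095]))]
cap_centre top [(0.56, array([133., 331.]), array([ 0.769, -0.087]))]
```

View pics/top2.png

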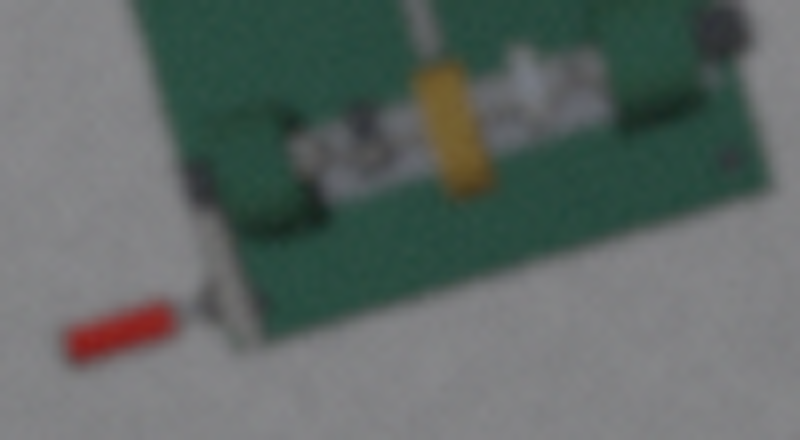

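```bash
cat >> h.py <<'E'
from scipy.spatial.transform import Rotation as Ro
np.set_printoptions(precision=4,suppress=True)
YAW=.2705; EX=np.array([np.cos(YAW),np.sin(YAW),0]); EY=np.array([-np.sin(YAW),np.cos(YAW),0])
AX=np.array([.4937,.1318,.110])
def rows(P,yaw,s=None):
    """shares to reach world TCP P, tool down with yaw"""
    s=s or state(); R0=Ro.from_euler('xyz',s["ee_rot"])
    d=R0.inv().apply(np.array(P)-s["eef_pos"])/.12
    r=(R0.inv()*Ro.from_euler('xyz',[np.pi,0,yaw])).as_rotvec()/.5
    return np.round(d,3),np.round(r,3)
def st():
    s=state(); print("t %.2f"%s["time"],"tcp",s["eef_pos"],"rpy",s["ee_rot"],"F",s["contact_force"],"w %.4f"%s["grip_width"],"j",np.round(s["joints"],2)); return s
E
python3 - <<'E'
from h import *
for th in(-1.0,-.8,-.6): print(rows([.56*np.cos(th),.56*np.sin(th),.24],th+1.57))
E
```

```text
(array([ 1.009, -0.652,  0.069]), array([ 0.   ,  0.   , -0.434]))
(array([ 1.894, -0.944,  0.069]), array([ 0.   ,  0.   , -0.834]))
(array([ 2.704, -1.405,  0.069]), array([ 0.   ,  0.   , -1.234]))
```

```bash
python3 -m inch '[0.5,-0.3,0,0,0,-0.22,1, 1,-0.65,0,0,0,-0.44,1, 1,-0.65,0,0,0,-0.44,1, 1,-0.65,0,0,0,-0.44,1]'; python3 -m inch '[0.5,0.1,0,0,0,-0.22,1, 1,0.22,0,0,0,-0.44,1, 1,0.22,0,0,0,-0.44,1, 1,0.22,0,0,0,-0.44,1]';python3 -m inch '[0.5,0.1,0,0,0,-0.22,1, 1,0.22,0,0,0,-0.44,1, 1,0.22,0,0,0,-0.44,1, 1,0.22,0,0,0,-0.44,1]';python3 -m inch '[0.5,0.1,0,0,0,-0.22,1, 1,0.22,0,0,0,-0.44,1, 1,0.22,0,0,0,-0.44,1, 1,0.22,0,0,0,-0.44,1]'
python3 - <<'E'
from h import *
st(); H=AX+.048*np.array([0,0,0])-.043*EX+[0,0,-.024]; print(H,rows([H[0],H[1],.2],1.841))
E
```

```text
time: 1.83
eef_pos: [0.3033, -0.4684, 0.2484]
ee_rot: [-3.141, -0.001, 0.575]
contact_force: [-0.3, -1.0, 0.8]
grip_width: 0.0852
time: 2.17
eef_pos: [0.4235, -0.4228, 0.2486]
ee_rot: [3.141, -0.002, 0.8]
contact_force: [-0.2, 0.4, 0.2]
grip_width: 0.0855
time: 2.5
eef_pos: [0.5302, -0.3517, 0.2487]
ee_rot: [3.14, -0.003, 1.024]
contact_force: [1.1, 0.4, 0.3]
grip_width: 0.0856
time: 2.83
eef_pos: [0.6185, -0.2586, 0.2488]
ee_rot: [3.138, -0.003, 1.248]
contact_force: [0.2, -0.3, -0.1]
grip_width: 0.0852
t 2.83 tcp [ 0.6185 -0.2586  0.2488] rpy [ 3.1384 -0.0031  1.2476] F [ 0.1911 -0.2984 -0.0576] w 0.0852 j [-0.5   0.56  1.44  0.    1.14 -0.17]
[0.4523 0.1203 0.086 ] (array([ 2.553, -2.318,  0.407]), array([ 0.008, -0.004, -1.187]))
```

```bash
python3 -m inch '[0.5,-0.48,0,0,0,-0.22,1, 1,-0.95,0,0,0,-0.44,1, 1,-0.95,0,0,0,-0.44,1, 1,-0.95,0,0,0,-0.44,1, 1,-0.95,0,0,0,-0.44,1, 1,-0.95,0,0,0,-0.44,1]'; 
python3 - <<'E'
from h import *
st(); H=AX-.043*EX+[0,0,-.024]; print(H,rows([H[0],H[1],.2],1.841))
E
```

```text
time: 3.33
eef_pos: [0.5478, -0.1073, 0.2495]
ee_rot: [3.137, -0.002, 1.469]
contact_force: [-0.9, -1.0, -0.0]
grip_width: 0.0855
t 3.33 tcp [ 0.5478 -0.1073  0.2495] rpy [ 3.1372 -0.0022  1.4694] F [-0.864  -0.9993 -0.0458] w 0.0855 j [-0.31  0.39  1.73  0.    1.02 -0.21]
[0.4523 0.1203 0.086 ] (array([ 1.806, -0.986,  0.412]), array([ 0.01 , -0.003, -0.743]))
```

```bash
python3 -m inch '[0.5,-0.25,0,0.003,0,-0.2,1, 0.9,-0.5,0,0.006,0,-0.4,1, 0.9,-0.5,0,0.01,-0.003,-0.4,1, 0.9,-0.5,0,0.01,-0.003,-0.4,1, 0.9,-0.5,0,0.01,-0.003,-0.4,1]'; 
python3 - <<'E'
from h import *
st(); H=AX-.043*EX+[0,0,-.024]; print(H,rows([H[0],H[1],.16],1.841))
E
```

```text
time: 3.75
eef_pos: [0.4991, 0.0067, 0.2498]
ee_rot: [3.141, 0.0, 1.671]
contact_force: [-0.3, 0.8, 0.4]
grip_width: 0.0856
t 3.75 tcp [0.4991 0.0067 0.2498] rpy [3.1413 0.0001 1.6707] F [-0.2838  0.8216  0.4119] w 0.0856 j [-0.12  0.31  1.86 -0.    0.97 -0.22]
[0.4523 0.1203 0.086 ] (array([ 0.981, -0.294,  0.748]), array([ 0.001,  0.   , -0.341]))
```

```bash
python3 -m inch '[0.5,-0.15,0,0,0,-0.17,1, 0.98,-0.294,0.3,0,0,-0.34,1, 0.98,-0.294,0.55,0,0,-0.34,1, 0.98,-0.294,0.55,0,0,-0.34,1, 0.98,-0.294,0.55,0,0,-0.34,1]'; 
python3 - <<'E'
from h import *
st(); H=AX-.043*EX+[0,0,-.024]; print(H,rows([H[0],H[1],.086],1.841))
for n in ("scene","top"):
    im=snapshot(n); x,y=proj(n,H)[0].astype(int)
    cv2.imwrite(f"pics/{n}3.png",cv2.resize(im[y-70:y+70,x-90:x+90],None,fx=4,fy=4,interpolation=cv2.INTER_CUBIC))
E
```

```text
time: 4.17
eef_pos: [0.4512, 0.1207, 0.1809]
ee_rot: [-3.137, -0.001, 1.841]
contact_force: [1.2, -1.1, -0.1]
grip_width: 0.0852
t 4.17 tcp [0.4512 0.1207 0.1809] rpy [-3.1371 -0.0006  1.8411] F [ 1.192  -1.1281 -0.1279] w 0.0852 j [ 0.12  0.36  2.01 -0.    0.77 -0.15]
[0.4523 0.1203 0.086 ] (array([-0.006,  0.011,  0.791]), array([-0.009, -0.001,  0.   ]))
```

View pics/scene3.png

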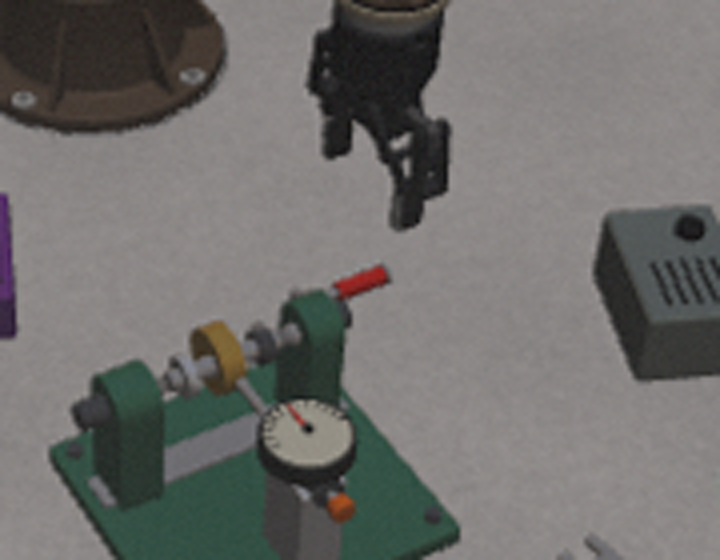

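View pics/top3.png

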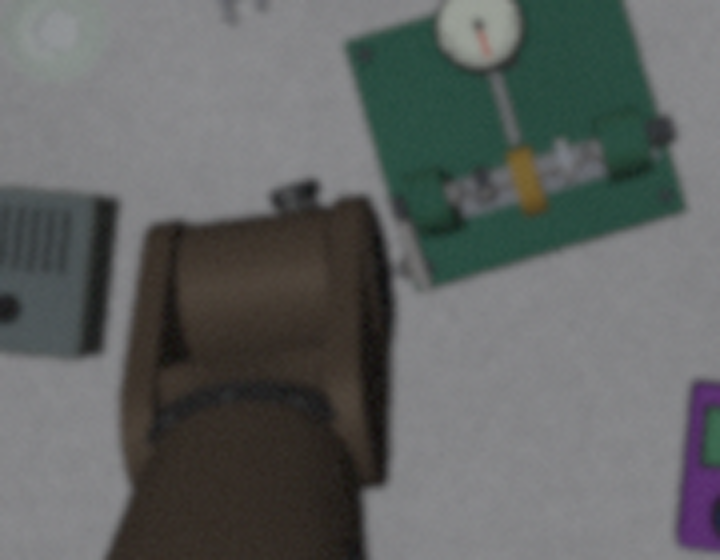

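```bash
python3 -m inch '[0,0.01,0.25,-0.009,0,0,0.9, 0,0.01,0.5,-0.009,0,0,0.8, 0,0.01,0.79,-0.009,0,0,0.7, 0,0.01,0.79,-0.009,0,0,0.6,0,0.01,0.79,-0.009,0,0,0.5,0,0.01,0.79,-0.009,0,0,0.45]'; 
python3 - <<'E'
from h import *
st(); H=AX-.043*EX+[0,0,-.024]; print(H,rows([H[0],H[1],.086],1.841))
for n in ("scene",):
    im=snapshot(n); x,y=proj(n,H)[0].astype(int)
    cv2.imwrite(f"pics/{n}4.png",cv2.resize(im[y-40:y+40,x-50:x+50],None,fx=7,fy=7,interpolation=cv2.INTER_CUBIC))
E
```

```text
time: 4.77
eef_pos: [0.4561, 0.1187, 0.0906]
ee_rot: [3.135, 0.001, 1.839]
contact_force: [-0.6, -0.5, 0.1]
grip_width: 0.0385
t 4.77 tcp [0.4561 0.1187 0.0906] rpy [3.1352 0.0007 1.8388] F [-0.6035 -0.5325  0.0924] w 0.0385 j [ 0.11  0.52  2.08  0.    0.53 -0.15]
[0.4523 0.1203 0.086 ] (array([ 0.021, -0.028,  0.038]), array([ 0.013,  0.001, -0.004]))
```

View pics/scene4.png

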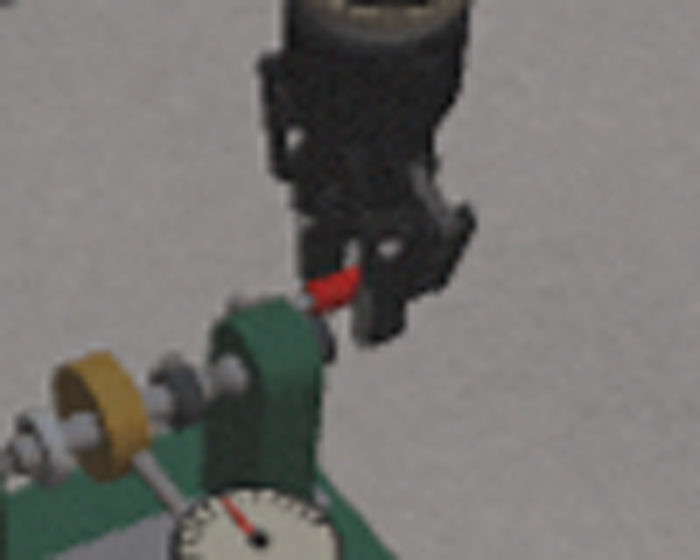

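```bash
python3 -m inch '[0.02,-0.028,0.038,0.013,0,-0.004,0.4, 0.02,-0.028,0.038,0.013,0,-0.004,0.33,0.02,-0.028,0.038,0.013,0,-0.004,0.28,0.02,-0.028,0.038,0.013,0,-0.004,0.28]'; 
python3 -m inch '[0,0,0,0,0,0,0.25,0,0,0,0,0,0,0.25]'; python3 -m inch '[0,0,0,0,0,0,0.23,0,0,0,0,0,0,0.23]'
python3 - <<'E'
from h import *
s=st(); H=AX-.043*EX+[0,0,-.024]; print(H,rows([H[0],H[1],.086],1.841)); print((s["eef_pos"]-AX)@EX, s["contact_force"]@EX)
E
```

```text
time: 5.15
eef_pos: [0.4524, 0.1206, 0.087]
ee_rot: [3.14, 0.001, 1.842]
contact_force: [-0.1, 0.1, -0.4]
grip_width: 0.0239
time: 5.32
eef_pos: [0.4525, 0.1206, 0.0872]
ee_rot: [3.139, 0.001, 1.842]
contact_force: [-0.2, 0.1, 0.2]
grip_width: 0.0211
time: 5.48
eef_pos: [0.4525, 0.1207, 0.0873]
ee_rot: [3.139, 0.001, 1.842]
contact_force: [0.6, -0.4, 0.1]
grip_width: 0.0197
t 5.48 tcp [0.4525 0.1207 0.0873] rpy [3.1391 0.0011 1.8418] F [ 0.6066 -0.3931  0.0739] w 0.0197 j [ 0.12  0.53  2.09 -0.    0.52 -0.15]
[0.4523 0.1203 0.086 ] (array([-0.002, -0.003,  0.01 ]), array([0.005, 0.002, 0.002]))
-0.04263645736121463 0.47951955032552457
```

```bash
python3 -m inch '[0,0,0,0,0,0,0.21,0,0,0,0,0,0,0.21]'; python3 -m inch '[0,0,0,0,0,0,0.2,0,0,0,0,0,0,0.2]';python3 -m inch '[0,0,0,0,0,0,0.19,0,0,0,0,0,0,0.19]'
python3 - <<'E'
from h import *
s=st(); print((s["eef_pos"]-AX)@EX, s["contact_force"]@EX)
E
```

```text
time: 5.65
eef_pos: [0.4526, 0.1207, 0.0872]
ee_rot: [3.139, 0.001, 1.842]
contact_force: [0.2, -0.5, 0.5]
grip_width: 0.0182
time: 5.82
eef_pos: [0.4526, 0.1207, 0.0872]
ee_rot: [3.139, 0.001, 1.842]
contact_force: [0.3, 0.9, -0.2]
grip_width: 0.0171
time: 5.98
eef_pos: [0.4528, 0.1207, 0.0872]
ee_rot: [3.139, 0.001, 1.842]
contact_force: [0.3, 0.6, -0.4]
grip_width: 0.0159
t 5.98 tcp [0.4528 0.1207 0.0872] rpy [3.1387 0.0011 1.8419] F [ 0.2633  0.6235 -0.4389] w 0.0159 j [ 0.12  0.53  2.09 -0.    0.52 -0.15]
-0.042385074922009075 0.4203682353536247
```

```bash
python3 -m inch '[0,0,0,0,0,0,0.18,0,0,0,0,0,0,0.18]'; python3 -m inch '[0,0,0,0,0,0,0.17,0,0,0,0,0,0,0.17]'
python3 - <<'E'
from h import *
s=st(); print((s["eef_pos"]-AX)@EX, s["contact_force"]@EX)
E
```

```text
time: 6.15
eef_pos: [0.4529, 0.1207, 0.0872]
ee_rot: [3.139, 0.001, 1.842]
contact_force: [0.8, 0.2, -0.2]
grip_width: 0.0156
time: 6.32
eef_pos: [0.4529, 0.1208, 0.0873]
ee_rot: [3.138, 0.001, 1.842]
contact_force: [0.8, 1.6, -0.0]
grip_width: 0.0152
t 6.32 tcp [0.4529 0.1208 0.0873] rpy [3.1384 0.0011 1.8419] F [ 0.8212  1.6289 -0.0114] w 0.0152 j [ 0.12  0.53  2.09 -0.    0.52 -0.15]
-0.04225440378970732 1.2266013822123232
```

```bash
cat >> h.py <<'E'
import json,os
DZ=.0005
def pos(s=None):
    s=s or state(); d=s["eef_pos"]-AX; return np.array([d@EX,d[2]+DZ])
def forces(s=None,n=1):
    s=s or state(); x,z=pos(s); a=np.arctan2(x,z); F=s["contact_force"]; f=np.array([F@EX,F[2]])
    er=np.array([np.sin(a),np.cos(a)]); et=np.array([np.cos(a),-np.sin(a)])
    print("t %.2f ang %.3f r %.4f Frad %.1f Ftan %.1f Fy %.1f w %.4f"%(s["time"],a,np.hypot(x,z),f@er,f@et,F@EY,s["grip_width"])); return a
def arc(a1,r,n,ylocal=None):
    """rows to angle a1 at radius r (TCP)"""
    s=state(); p=pos(s); a0=np.arctan2(*p); r0=np.hypot(*p)
    R0=Ro.from_euler('xyz',s["ee_rot"])
    y0=(s["eef_pos"]-AX)@EY
    for i in range(1,n+1):
        a=a0+(a1-a0)*i/n; rr=r0+(r-r0)*i/n
        W=AX+EX*rr*np.sin(a)+EY*(0 if ylocal is None else ylocal)+np.array([0,0,rr*np.cos(a)-DZ])
        if ylocal is None: W=W+EY*y0
        print("%.3f"%a,*rows(W,1.841,s))
E
python3 - <<'E'
from h import *
forces(); arc(-1.95,.0478,3)
E
```

```text
t 6.32 ang -2.055 r 0.0478 Frad -1.1 Ftan -0.6 Fy 1.4 w 0.0152
-2.020 [-0.    -0.006 -0.012] [0.006 0.002 0.002]
-1.985 [-0.    -0.012 -0.025] [0.006 0.002 0.002]
-1.950 [-0.    -0.018 -0.038] [0.006 0.002 0.002]
```

```bash
python3 -m inch '[0,-0.006,-0.012,0,0,0,0.17,0,-0.012,-0.025,0,0,0,0.17,0,-0.018,-0.038,0,0,0,0.17,0,-0.018,-0.038,0,0,0,0.17]' 
python3 - <<'E'
from h import *
forces();st()
E
```

```text
time: 6.65
eef_pos: [0.4508, 0.1202, 0.0921]
ee_rot: [3.138, 0.001, 1.842]
contact_force: [1.2, 1.0, -3.5]
grip_width: 0.0149
t 6.65 ang -1.944 r 0.0478 Frad -0.0 Ftan -3.8 Fy 0.7 w 0.0149
t 6.65 tcp [0.4508 0.1202 0.0921] rpy [3.1382 0.0012 1.8419] F [ 1.1542  1.0134 -3.4954] w 0.0149 j [ 0.12  0.52  2.09 -0.    0.53 -0.15]
```

```bash
python3 - <<'E'
from h import *
forces(); arc(-1.8,.0478,3)
im=snapshot("scene")
cv2.imwrite("pics/s5.png",cv2.resize(im[160:240,330:430],None,fx=7,fy=7,interpolation=cv2.INTER_CUBIC))
E
```

```text
t 6.65 ang -1.944 r 0.0478 Frad -0.0 Ftan -3.8 Fy 0.7 w 0.0149
-1.896 [-0.    -0.007 -0.018] [0.007 0.002 0.002]
-1.848 [-0.    -0.012 -0.036] [0.007 0.002 0.002]
-1.800 [-0.    -0.017 -0.055] [0.007 0.002 0.002]
```

View pics/s5.png

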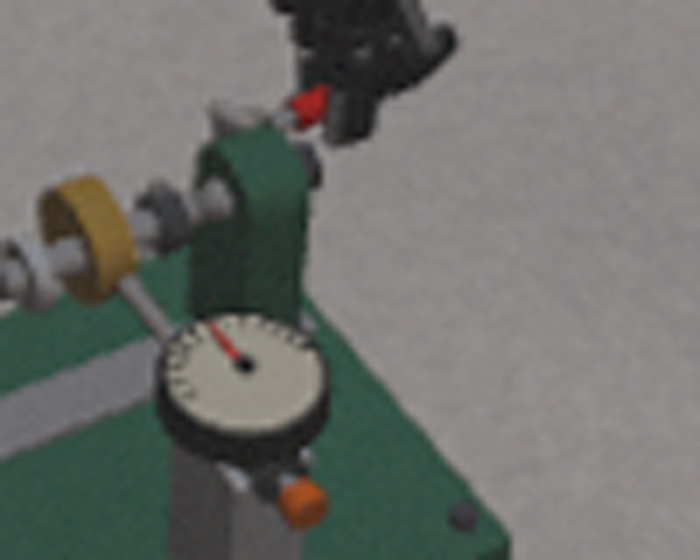

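```bash
python3 -m inch '[0,-0.003,-0.009,0.003,0,0,0.16,0,-0.007,-0.018,0.007,0.002,0.002,0.16,0,-0.012,-0.036,0.007,0.002,0.002,0.16,0,-0.017,-0.055,0.007,0.002,0.002,0.16,0,-0.017,-0.055,0.007,0.002,0.002,0.16]' 
python3 - <<'E'
from h import *
forces();arc(-1.4,.0478,6)
E
```

```text
time: 7.12
eef_pos: [0.4487, 0.1196, 0.099]
ee_rot: [-3.141, 0.0, 1.841]
contact_force: [2.9, 0.5, -1.6]
grip_width: 0.0144
t 7.12 ang -1.793 r 0.0478 Frad -2.5 Ftan -2.2 Fy -0.3 w 0.0144
-1.727 [-0.    -0.005 -0.026] [-0.  0. -0.]
-1.662 [-0.    -0.008 -0.052] [-0.  0. -0.]
-1.596 [-0.    -0.009 -0.078] [-0.  0. -0.]
-1.531 [-0.    -0.009 -0.104] [-0.  0. -0.]
-1.465 [-0.    -0.007 -0.13 ] [-0.  0. -0.]
-1.400 [-0.    -0.004 -0.155] [-0.  0. -0.]
```

```bash
python3 - <<'E'
from h import *
arc(-1.5,.0468,5)
E
python3 -m inch '[0,-0.002,-0.026,0,0,0,0.16,0,-0.003,-0.05,0,0,0,0.16,0,-0.001,-0.078,0,0,0,0.16,0,0,-0.1,0,0,0,0.16,0,0.001,-0.118,0,0,0,0.16,0,0.001,-0.118,0,0,0,0.16]' 
python3 - <<'E'
from h import *
forces();arc(-1.2,.0468,6)
E
```

```text
-1.734 [-0.    -0.003 -0.023] [-0.  0. -0.]
-1.676 [-0.    -0.004 -0.046] [-0.  0. -0.]
-1.617 [-0.    -0.004 -0.07 ] [-0.  0. -0.]
-1.559 [-0.    -0.003 -0.093] [-0.  0. -0.]
-1.500 [-0.    -0.    -0.115] [-0.  0. -0.]
time: 7.62
eef_pos: [0.4485, 0.1196, 0.1135]
ee_rot: [-3.141, 0.0, 1.841]
contact_force: [-1.8, -1.1, -1.9]
grip_width: 0.0146
t 7.62 ang -1.485 r 0.0470 Frad 1.8 Ftan -2.1 Fy -0.6 w 0.0146
-1.437 [-0.     0.002 -0.018] [-0.001  0.    -0.   ]
-1.390 [-0.     0.006 -0.037] [-0.001  0.    -0.   ]
-1.342 [-0.     0.01  -0.055] [-0.001  0.    -0.   ]
-1.295 [-0.     0.014 -0.073] [-0.001  0.    -0.   ]
-1.247 [-0.    0.02 -0.09] [-0.001  0.    -0.   ]
-1.200 [-0.     0.027 -0.108] [-0.001  0.    -0.   ]
```

```bash
python3 -m inch '[0,0,-0.018,0,0,0,0.16,0,0.002,-0.037,0,0,0,0.16,0,0.005,-0.055,0,0,0,0.16,0,0.01,-0.073,0,0,0,0.16,0,0.016,-0.09,0,0,0,0.16,0,0.022,-0.11,0,0,0,0.16,0,0.022,-0.11,0,0,0,0.16]' 
python3 - <<'E'
from h import *
forces();arc(-.8,.0475,8)
E
```

```text
time: 8.2
eef_pos: [0.4512, 0.1203, 0.1272]
ee_rot: [-3.142, 0.0, 1.841]
contact_force: [-2.4, -2.2, -1.6]
grip_width: 0.0144
t 8.20 ang -1.189 r 0.0474 Frad 2.1 Ftan -2.6 Fy -1.5 w 0.0144
-1.140 [-0.     0.008 -0.018] [-0.  0. -0.]
-1.091 [-0.     0.016 -0.035] [-0.  0. -0.]
-1.043 [-0.     0.025 -0.052] [-0.  0. -0.]
-0.994 [ 0.     0.035 -0.068] [-0.  0. -0.]
-0.946 [ 0.     0.046 -0.084] [-0.  0. -0.]
-0.897 [ 0.     0.057 -0.099] [-0.  0. -0.]
-0.849 [ 0.     0.07  -0.114] [-0.  0. -0.]
-0.800 [ 0.     0.083 -0.128] [-0.  0. -0.]
```

```bash
python3 - <<'E'
from h import *
arc(-.85,.0491,7)
E
```

```text
-1.140 [-0.     0.006 -0.018] [-0.  0. -0.]
-1.092 [-0.     0.012 -0.037] [-0.  0. -0.]
-1.044 [-0.     0.02  -0.055] [-0.  0. -0.]
-0.995 [-0.     0.028 -0.072] [-0.  0. -0.]
-0.947 [-0.     0.038 -0.089] [-0.  0. -0.]
-0.898 [-0.     0.048 -0.106] [-0.  0. -0.]
-0.850 [-0.     0.059 -0.123] [-0.  0. -0.]
```

```bash
python3 -m inch '[0,0.006,-0.018,0,0,0,0.16,0,0.012,-0.037,0,0,0,0.16,0,0.02,-0.055,0,0,0,0.16,0,0.028,-0.072,0,0,0,0.16,0,0.038,-0.089,0,0,0,0.16,0,0.048,-0.106,0,0,0,0.16,0,0.059,-0.123,0,0,0,0.16,0,0.059,-0.123,0,0,0,0.16]' 
python3 - <<'E'
from h import *
forces();arc(-.5,.0496,7)
n="scene"
im=snapshot("scene")
cv2.imwrite("pics/s6.png",cv2.resize(im[140:240,330:430],None,fx=6,fy=6,interpolation=cv2.INTER_CUBIC))
E
```

```text
time: 8.87
eef_pos: [0.4586, 0.1224, 0.1424]
ee_rot: [3.14, 0.0, 1.841]
contact_force: [-2.5, -0.3, -2.1]
grip_width: 0.0147
t 8.87 ang -0.834 r 0.0490 Frad 0.4 Ftan -3.3 Fy 0.4 w 0.0147
-0.786 [ 0.     0.013 -0.015] [ 0.002  0.001 -0.   ]
-0.739 [ 0.     0.027 -0.029] [ 0.002  0.001 -0.   ]
-0.691 [ 0.     0.041 -0.042] [ 0.002  0.001 -0.   ]
-0.643 [ 0.     0.056 -0.055] [ 0.002  0.001 -0.   ]
-0.595 [ 0.     0.072 -0.067] [ 0.002  0.001 -0.   ]
-0.548 [ 0.     0.088 -0.078] [ 0.002  0.001 -0.   ]
-0.500 [ 0.     0.105 -0.088] [ 0.002  0.001 -0.   ]
```

View pics/s6.png

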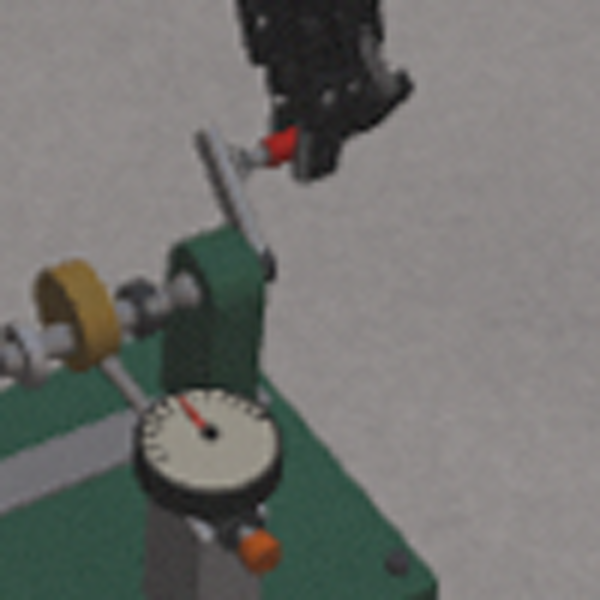

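```bash
python3 -m inch '[0,0.013,-0.015,0,0,0,0.16,0,0.027,-0.029,0,0,0,0.16,0,0.041,-0.042,0,0,0,0.16,0,0.056,-0.055,0,0,0,0.16,0,0.072,-0.067,0,0,0,0.16,0,0.088,-0.078,0,0,0,0.16,0,0.105,-0.088,0,0,0,0.16,0,0.105,-0.088,0,0,0,0.16]' 
python3 - <<'E'
from h import *
forces();arc(-.15,.0500,7)
cv2.imwrite("pics/d_m50.png",snapshot("scene"));cv2.imwrite("pics/t_m50.png",snapshot("top"))
E
```

```text
time: 9.58
eef_pos: [0.4713, 0.126, 0.1532]
ee_rot: [3.139, 0.0, 1.841]
contact_force: [-2.4, -0.3, -0.5]
grip_width: 0.0144
t 9.58 ang -0.487 r 0.0495 Frad 0.6 Ftan -2.3 Fy 0.3 w 0.0144
-0.439 [ 0.     0.017 -0.009] [ 0.005  0.001 -0.   ]
-0.391 [ 0.     0.035 -0.018] [ 0.005  0.001 -0.   ]
-0.343 [ 0.     0.054 -0.026] [ 0.005  0.001 -0.   ]
-0.294 [ 0.     0.073 -0.032] [ 0.005  0.001 -0.   ]
-0.246 [ 0.     0.092 -0.038] [ 0.005  0.001 -0.   ]
-0.198 [ 0.     0.111 -0.043] [ 0.005  0.001 -0.   ]
-0.150 [ 0.     0.131 -0.047] [ 0.005  0.001 -0.   ]
```

```bash
python3 -m inch '[0,0.017,-0.009,0,0,0,0.16,0,0.035,-0.018,0.005,0,0,0.16,0,0.054,-0.026,0.005,0,0,0.16,0,0.073,-0.032,0.005,0,0,0.16,0,0.092,-0.038,0.005,0,0,0.16,0,0.111,-0.043,0.005,0,0,0.16,0,0.131,-0.047,0.005,0,0,0.16,0,0.131,-0.047,0.005,0,0,0.16]' 
python3 - <<'E'
from h import *
forces();arc(.2,.0500,7)
cv2.imwrite("pics/d_m15.png",snapshot("scene"));cv2.imwrite("pics/t_m15.png",snapshot("top"))
a=[cv2.imread(f"pics/{k}_{n}.png") for n in("m50","m15") for k in "dt"]
f=lambda i,b:cv2.resize(i[b[1]:b[1]+30,b[0]:b[0]+36],None,fx=10,fy=10,interpolation=cv2.INTER_CUBIC)
S=(348,200);T=(277,153)
cv2.imwrite("pics/dials1.png",np.vstack([np.hstack([f(a[0],S),f(a[1],T)]),np.hstack([f(a[2],S),f(a[3],T)])]))
E
```

```text
time: 10.35
eef_pos: [0.4867, 0.1303, 0.159]
ee_rot: [3.141, 0.0, 1.841]
contact_force: [-3.2, 2.1, 0.6]
grip_width: 0.014
t 10.35 ang -0.144 r 0.0500 Frad 0.9 Ftan -2.4 Fy 2.9 w 0.0140
-0.095 [ 0.     0.02  -0.002] [ 0.001  0.001 -0.   ]
-0.046 [ 0.     0.041 -0.004] [ 0.001  0.001 -0.   ]
0.003 [ 0.     0.061 -0.004] [ 0.001  0.001 -0.   ]
0.053 [ 0.     0.082 -0.004] [ 0.001  0.001 -0.   ]
0.102 [ 0.     0.102 -0.002] [ 0.001  0.001 -0.   ]
0.151 [0.    0.122 0.   ] [ 0.001  0.001 -0.   ]
0.200 [0.    0.143 0.004] [ 0.001  0.001 -0.   ]
```

View pics/dials1.png

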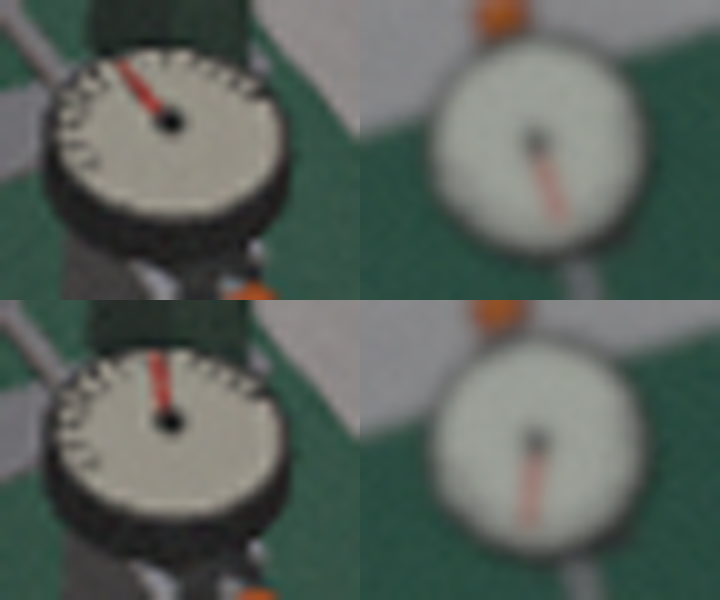

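```bash
cat >> h.py <<'E'
def dial(im,n):
    C=np.array([.6409,.0217]); z=.1456
    uv=proj(n,[C[0],C[1],z])[0]
    v,u=np.mgrid[int(uv[1])-14:int(uv[1])+15,int(uv[0])-18:int(uv[0])+19]
    f=im[v,u].astype(float); red=f[...,2]-np.maximum(f[...,1],f[...,0])
    W=np.array([[atz(n,(a,b),z)[:2] for a,b in zip(ra,rb)] for ra,rb in zip(u,v)])
    lum=f.sum(-1); d=W-C; rr=np.hypot(d[...,0],d[...,1])
    # pivot = dark blob near centre
    m=rr<.006; w=np.clip(f[m].sum(-1).max()-f[m].sum(-1),0,None)**2*(np.abs(red[m])<25); c=(W[m]*w[:,None]).sum(0)/w.sum()
    d=W-c; rr=np.hypot(d[...,0],d[...,1]); w=np.clip(red-12,0,None)*(rr<.024)
    if w.sum()<30: return None
    D=(d*w[...,None]).sum((0,1))/w.sum()
    return np.arctan2(D@EX[:2],-(D@EY[:2])), c   # angle in centres frame, viewed from above, from -y(ccw)
def rd(tag):
    a=forces(); o=[]
    for n in("scene","top"):
        im=snapshot(n); cv2.imwrite(f"pics/{n}_{tag}.png",im); r=dial(im,n); o.append(None if r is None else round(float(r[0]),3))
    print("DIAL",tag,round(float(a),3),o)
E
python3 - <<'E'
from h import *
for t in("m50","m15"): print(dial(cv2.imread(f"pics/d_{t}.png"),"scene"),dial(cv2.imread(f"pics/t_{t}.png"),"top"))
print(dial(cv2.imread("pics/scene0.png"),"scene"),dial(cv2.imread("pics/top0.png"),"top"))
E
python3 -m inch '[0,0.02,-0.002,0,0,0,0.16,0,0.041,-0.004,0,0,0,0.16,0,0.061,-0.005,0,0,0,0.16,0,0.082,-0.004,0,0,0,0.16,0,0.102,-0.002,0,0,0,0.16,0,0.122,0,0,0,0,0.16,0,0.143,0.004,0,0,0,0.16,0,0.143,0.004,0,0,0,0.16]' 
python3 - <<'E'
from h import *
rd("p20");arc(.5,.0500,6)
E
```

```text
(np.float64(-1.5116692585507094), array([0.6397, 0.0204])) (np.float64(-1.5702480073347922), array([0.6412, 0.0236]))
time: 11.12
eef_pos: [0.5036, 0.135, 0.1586]
ee_rot: [3.14, 0.0, 1.841]
contact_force: [-3.1, 1.7, 2.0]
grip_width: 0.0146
t 11.12 ang 0.209 r 0.0502 Frad 1.5 Ftan -2.9 Fy 2.5 w 0.0146
DIAL p20 0.209 [-2.54, -2.57]
0.256 [0.    0.02  0.005] [0.004 0.001 0.   ]
0.305 [0.    0.039 0.011] [0.004 0.001 0.   ]
0.353 [0.    0.059 0.018] [0.004 0.001 0.   ]
0.402 [0.    0.077 0.026] [0.004 0.001 0.   ]
0.451 [0.    0.096 0.035] [0.004 0.001 0.   ]
0.500 [0.    0.114 0.044] [0.004 0.001 0.   ]Traceback (most recent call last):
  File "<stdin>", line 2, in <module>
  File "h.py", line 51, in dial
    W=np.array([[atz(n,(a,b),z)[:2] for a,b in zip(ra,rb)] for ra,rb in zip(u,v)])
                 ~~~^^^^^^^^^^^
  File "h.py", line 11, in atz
    c,d=ray(n,uv); return c+d*(z-c[2])/d[2]
        ~~~^^^^^^
  File "h.py", line 9, in ray
    K,R,t=cam(n); d=R.T@np.linalg.solve(K,np.array([uv[0],uv[1],1.])); return -R.T@t,d/np.linalg.norm(d)
          ~~~^^^
  File "h.py", line 4, in cam
    m=camera_model(n); R,_=cv2.Rodrigues(np.array(m["rvec"])); K=np.array([[m["fx"],0,m["cx"]],[0,m["fy"],m["cy"]],[0,0,1]])
ValueError: time passes only in moves, steps and waits
```

```bash
sed -i 's/^def cam(n):/import functools\n@functools.lru_cache(None)\ndef cam(n):/' h.py
python3 - <<'E'
from h import *
print(dial(cv2.imread(f"pics/d_m15.png"),"scene"),dial(cv2.imread(f"pics/t_m15.png"),"top"))
print(dial(cv2.imread("pics/scene0.png"),"scene"),dial(cv2.imread("pics/top0.png"),"top"))
arc(.55,.0506,6)
E
```

```text
(np.float64(-1.929955600710154), array([0.6396, 0.0204])) (np.float64(-2.005330347800326), array([0.6413, 0.0237]))
(np.float64(-1.510362980915111), array([0.6397, 0.0204])) (np.float64(-1.5671847991176493), array([0.6411, 0.0236]))
0.264 [0.    0.023 0.005] [0.004 0.001 0.   ]
0.321 [0.    0.046 0.012] [0.004 0.001 0.   ]
0.378 [0.    0.069 0.019] [0.004 0.001 0.   ]
0.436 [0.    0.091 0.028] [0.004 0.001 0.   ]
0.493 [0.    0.113 0.039] [0.004 0.001 0.   ]
0.550 [0.    0.134 0.05 ] [0.004 0.001 0.   ]
```

```bash
python3 -m inch '[0,0.02,0.004,0,0,0,0.16,0,0.042,0.01,0,0,0,0.16,0,0.066,0.018,0.004,0,0,0.16,0,0.091,0.028,0.004,0,0,0.16,0,0.113,0.039,0.004,0,0,0.16,0,0.134,0.05,0.004,0,0,0.16,0,0.134,0.05,0.004,0,0,0.16]' 
python3 - <<'E'
from h import *
rd("p55");arc(.88,.0504,6)
E
```

```text
time: 11.8
eef_pos: [0.5196, 0.1395, 0.1526]
ee_rot: [3.141, 0.0, 1.841]
contact_force: [-1.0, 3.2, 1.1]
grip_width: 0.0142
t 11.80 ang 0.559 r 0.0508 Frad 0.8 Ftan -0.7 Fy 3.4 w 0.0142
DIAL p55 0.559 [3.127, 3.131]
0.611 [0.    0.019 0.013] [0.002 0.001 0.   ]
0.665 [0.    0.037 0.027] [0.002 0.001 0.   ]
0.718 [0.    0.054 0.042] [0.002 0.001 0.   ]
0.772 [0.    0.07  0.058] [0.002 0.001 0.   ]
0.826 [0.    0.085 0.075] [0.002 0.001 0.   ]
0.880 [0.    0.1   0.092] [0.002 0.001 0.   ]
```

```bash
python3 -m inch '[0.004,0.019,0.013,0,0,0,0.16,0.008,0.037,0.027,0,0,0,0.16,0.008,0.054,0.042,0.002,0,0,0.16,0.008,0.07,0.058,0.002,0,0,0.16,0.008,0.085,0.075,0.002,0,0,0.16,0.008,0.1,0.092,0.002,0,0,0.16,0.008,0.1,0.092,0.002,0,0,0.16]' 
python3 - <<'E'
from h import *
rd("p88");arc(1.2,.0500,6)
E
```

```text
time: 12.48
eef_pos: [0.5315, 0.1431, 0.1414]
ee_rot: [3.141, 0.001, 1.841]
contact_force: [1.4, -4.9, 0.3]
grip_width: 0.0144
t 12.48 ang 0.891 r 0.0507 Frad 0.2 Ftan -0.2 Fy -5.1 w 0.0144
DIAL p88 0.891 [2.656, 2.652]
0.940 [0.    0.013 0.018] [0.002 0.002 0.   ]
0.992 [0.    0.024 0.037] [0.002 0.002 0.   ]
1.044 [0.    0.035 0.056] [0.002 0.002 0.   ]
1.096 [0.    0.044 0.076] [0.002 0.002 0.   ]
1.148 [0.    0.052 0.096] [0.002 0.002 0.   ]
1.200 [0.    0.06  0.116] [0.002 0.002 0.   ]
```

```bash
python3 -m inch '[-0.003,0.013,0.018,0,0,0,0.16,-0.004,0.024,0.037,0,0,0,0.16,-0.004,0.035,0.056,0.002,0,0,0.16,-0.004,0.044,0.076,0.002,0,0,0.16,-0.004,0.052,0.096,0.002,0,0,0.16,-0.004,0.06,0.116,0.002,0,0,0.16,-0.004,0.06,0.116,0.002,0,0,0.16]' 
python3 - <<'E'
from h import *
rd("p120");arc(1.5,.0490,6)
E
```

```text
time: 13.17
eef_pos: [0.5387, 0.1448, 0.1271]
ee_rot: [3.142, 0.001, 1.841]
contact_force: [-0.5, 4.7, -0.7]
grip_width: 0.0147
t 13.17 ang 1.212 r 0.0500 Frad 0.5 Ftan 0.9 Fy 4.7 w 0.0147
DIAL p120 1.212 [2.36, 2.393]
1.256 [0.    0.005 0.02 ] [0.    0.002 0.   ]
1.305 [0.    0.01  0.039] [0.    0.002 0.   ]
1.354 [0.    0.013 0.059] [0.    0.002 0.   ]
1.402 [0.    0.016 0.079] [0.    0.002 0.   ]
1.451 [0.    0.017 0.099] [0.    0.002 0.   ]
1.500 [0.    0.018 0.119] [0.    0.002 0.   ]
```

```bash
python3 -m inch '[0.002,0.005,0.02,0,0,0,0.16,0.004,0.01,0.039,0,0,0,0.16,0.004,0.013,0.059,0,0.002,0,0.16,0.004,0.016,0.079,0,0.002,0,0.16,0.004,0.017,0.099,0,0.002,0,0.16,0.004,0.018,0.119,0,0.002,0,0.16,0.004,0.018,0.119,0,0.002,0,0.16]' 
python3 - <<'E'
from h import *
rd("p150");arc(1.8,.0485,6)
E
```

```text
time: 13.85
eef_pos: [0.5406, 0.1456, 0.1124]
ee_rot: [-3.141, 0.0, 1.841]
contact_force: [1.7, -1.8, -1.5]
grip_width: 0.0143
t 13.85 ang 1.511 r 0.0490 Frad 1.0 Ftan 1.6 Fy -2.2 w 0.0143
DIAL p150 1.511 [2.285, 2.318]
1.556 [0.   0.   0.02] [-0.001  0.     0.001]
1.605 [ 0.    -0.001  0.04 ] [-0.001  0.     0.001]
1.654 [ 0.    -0.003  0.059] [-0.001  0.     0.001]
1.702 [ 0.    -0.005  0.079] [-0.001  0.     0.001]
1.751 [ 0.    -0.009  0.099] [-0.001  0.     0.001]
1.800 [ 0.    -0.014  0.118] [-0.001  0.     0.001]
```

```bash
python3 -m inch '[0,0,0.02,0,0,0,0.16,0,0.001,0.04,0,0,0,0.16,0,0,0.059,0,0,0,0.16,0,-0.002,0.079,0,0,0,0.16,0,-0.006,0.099,0,0,0,0.16,0,-0.01,0.118,0,0,0,0.16,0,-0.01,0.118,0,0,0,0.16]' 
python3 - <<'E'
from h import *
rd("p180");arc(2.1,.0480,6)
from scipy.optimize import least_squares
A=np.array([-.144,.209,.559,.891,1.212,1.511]);
E
```

```text
time: 14.53
eef_pos: [0.5391, 0.1452, 0.0978]
ee_rot: [-3.14, 0.0, 1.841]
contact_force: [2.2, -3.1, -1.4]
grip_width: 0.0149
t 14.53 ang 1.812 r 0.0487 Frad 1.6 Ftan 1.1 Fy -3.6 w 0.0149
DIAL p180 1.812 [2.379, 2.408]
1.858 [ 0.    -0.006  0.019] [-0.003  0.     0.001]
1.907 [ 0.    -0.013  0.037] [-0.003  0.     0.001]
1.955 [ 0.    -0.02   0.055] [-0.003  0.     0.001]
2.003 [ 0.    -0.029  0.072] [-0.003  0.     0.001]
2.052 [ 0.    -0.038  0.089] [-0.003  0.     0.001]
2.100 [ 0.    -0.048  0.106] [-0.003  0.     0.001]
```

```bash
python3 - <<'E'
from h import *
arc(1.495,.0495,6)
E
```

```text
1.757 [-0.     0.006 -0.021] [-0.003  0.     0.001]
1.705 [-0.     0.01  -0.041] [-0.003  0.     0.001]
1.652 [-0.     0.014 -0.063] [-0.003  0.     0.001]
1.600 [-0.     0.016 -0.084] [-0.003  0.     0.001]
1.547 [-0.     0.017 -0.106] [-0.003  0.     0.001]
1.495 [-0.     0.017 -0.127] [-0.003  0.     0.001]
```

```bash
python3 -m inch '[-0.002,0.006,-0.021,0,0,0,0.16,-0.002,0.01,-0.041,0,0,0,0.16,-0.002,0.014,-0.063,0,0,0,0.16,-0.002,0.016,-0.084,0,0,0,0.16,-0.002,0.017,-0.106,0,0,0,0.16,-0.002,0.017,-0.127,0,0,0,0.16,-0.002,0.017,-0.127,0,0,0,0.16]' 
python3 - <<'E'
from h import *
rd("p149")
E
```

```text
time: 15.22
eef_pos: [0.5413, 0.1457, 0.114]
ee_rot: [-3.141, 0.0, 1.841]
contact_force: [0.5, 1.9, -2.6]
grip_width: 0.0143
t 15.22 ang 1.480 r 0.0498 Frad 0.7 Ftan 2.7 Fy 1.7 w 0.0143
DIAL p149 1.48 [2.286, 2.312]
```

```bash
python3 -m inch '[0,0,0,0,0,0,0.175,0,0,0,0,0,0,0.19,0,0,0,0,0,0,0.205,0,0,0,0,0,0,0.22,0,0,0,0,0,0,0.25,0,0,0,0,0,0,0.3,0,0,0,0,0,0,0.4,0,0,0,0,0,0,0.5,0,0,0,0,0,0,0.5]' 
python3 - <<'E'
from h import *
rd("rel")
im=cv2.imread("pics/scene_rel.png"); cv2.imwrite("pics/s8.png",cv2.resize(im[150:250,330:430],None,fx=6,fy=6,interpolation=cv2.INTER_CUBIC))
E
```

```text
time: 16.07
eef_pos: [0.5413, 0.1457, 0.1138]
ee_rot: [-3.141, 0.0, 1.841]
contact_force: [0.4, 0.2, 0.5]
grip_width: 0.0426
t 16.07 ang 1.485 r 0.0498 Frad 0.5 Ftan -0.5 Fy 0.1 w 0.0426
DIAL rel 1.485 [2.287, 2.321]
```

View pics/s8.png

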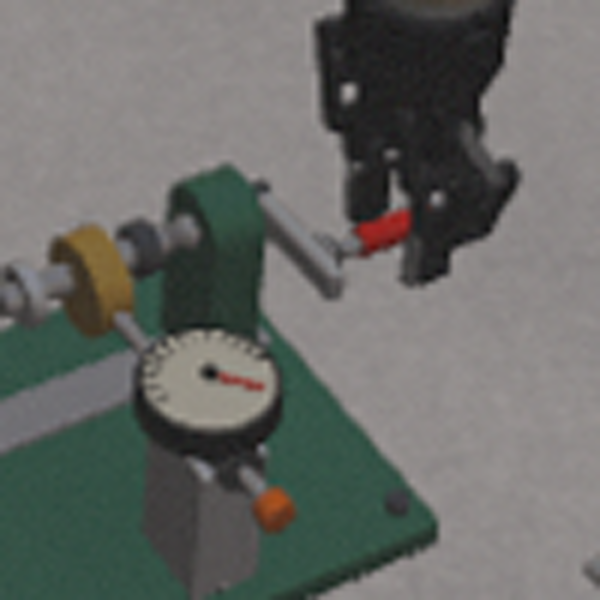

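```bash
python3 -m inch '[0,0,-0.2,0,0,0,0.5,0,0,-0.5,0,0,0,0.5,0,0,-1,0,0,0,0.5,0,0,-1,0,0,0,0.5,0,0,-1,0,0,0,0.5]' 
python3 -m inch '[-0.5,-0.05,0,0,0,0.2,0.3,-1,-0.1,0,0,0,0.4,0.2,-1,-0.1,0,0,0,0.4,0.1,-1,-0.1,0,0,0,0.4,0]'
python3 -m inch '[-0.5,-0.05,0,0,0,0.2,0,-1,-0.1,0,0,0,0.4,0,-1,-0.1,0,0,0,0.4,0,-1,-0.1,0,0,0,0.4,0]'
python3 -m inch '[-0.5,-0.05,0,0,0,0.2,0,-1,-0.1,0,0,0,0.4,0,-1,-0.1,0,0,0,0.4,0,-1,-0.1,0,0,0,0.4,0]'
python3 - <<'E'
from h import *
st(); rd("up"); print(rows([.4635,-.356,.15],.95))
print(tri((222,207),(419,224.6)))
im=[cv2.imread(f"pics/{n}_up.png") for n in("scene","top")]
f=lambda i,x,y:cv2.resize(i[y-25:y+25,x-35:x+35],None,fx=8,fy=8,interpolation=cv2.INTER_CUBIC)
cv2.imwrite("pics/store.png",np.vstack([f(im[0],222,215)[:,:],f(im[1],419,215)])[:, :])
E
```

```text
time: 16.58
eef_pos: [0.5427, 0.146, 0.2383]
ee_rot: [3.135, 0.001, 1.841]
contact_force: [0.1, -0.1, 0.6]
grip_width: 0.0429
time: 16.92
eef_pos: [0.564, 0.0221, 0.2377]
ee_rot: [3.135, 0.001, 1.637]
contact_force: [-0.0, -0.9, -0.7]
grip_width: 0.0002
time: 17.25
eef_pos: [0.5596, -0.1039, 0.2367]
ee_rot: [3.136, 0.0, 1.433]
contact_force: [-0.0, -0.6, 0.4]
grip_width: 0.0002
time: 17.58
eef_pos: [0.5298, -0.2261, 0.2357]
ee_rot: [3.136, -0.0, 1.229]
contact_force: [-0.2, 0.3, 0.1]
grip_width: -0.0003
t 17.58 tcp [ 0.5298 -0.2261  0.2357] rpy [ 3.1363 -0.0001  1.2287] F [-0.1586  0.3143  0.1314] w -0.0003 j [-0.52  0.43  1.7   0.    1.   -0.18]
t 17.58 ang -0.449 r 0.1401 Frad 0.1 Ftan -0.0 Fy 0.3 w -0.0003
DIAL up -0.449 [2.282, 2.316]
(array([-1.24 , -0.158,  0.712]), array([ 0.009, -0.004,  0.561]))
[ 0.4648 -0.3567  0.0711]
```

```bash
python3 - <<'E'
import cv2
i=cv2.imread('pics/store.png'); print(i.shape); cv2.imwrite('pics/store_s.png',cv2.resize(i,(420,600)))
E
```

```text
(800, 560, 3)
```

View pics/store_s.png

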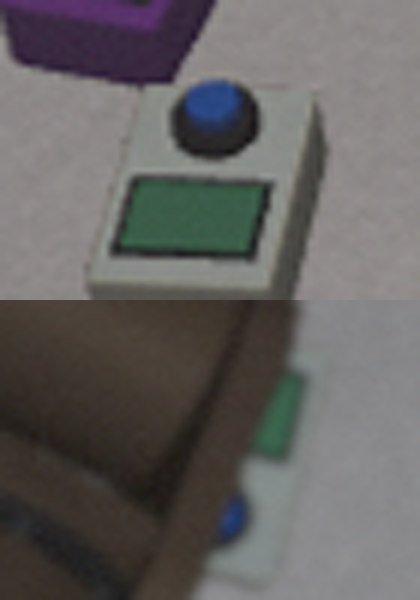

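```bash
python3 - <<'E'
from h import *
for n,c in(("scene",(222,208)),("top",(419,225))):
    im=cv2.imread(f"pics/{n}0.png").astype(int); b=(im[...,0]-im[...,2]>50)
    v,u=np.nonzero(b); k=np.hypot(u-c[0],v-c[1])<12; uv=(u[k].mean(),v[k].mean()); print(n,k.sum(),uv,atz(n,uv,.066),(u[k].min(),u[k].max(),v[k].min(),v[k].max()))
    for z in(.068,):print(proj(n,[[.463+.014*np.cos(t),-.3565+.014*np.sin(t),z] for t in np.arange(0,6.28,1.57)]).round(1).tolist())
print(rows([.463,-.3565,.15],.95))
E
```

```text
scene 46 (np.float64(221.82608695652175), np.float64(206.5)) [ 0.4569 -0.3596  0.066 ] (np.int64(218), np.int64(226), np.int64(204), np.int64(209))
[[223.3, 210.7], [227.7, 206.6], [222.6, 204.0], [218.1, 208.1]]
top 66 (np.float64(419.06060606060606), np.float64(224.84848484848484)) [ 0.4643 -0.3551  0.066 ] (np.int64(415), np.int64(423), np.int64(221), np.int64(229))
[[419.5, 220.8], [415.1, 225.4], [419.8, 229.8], [424.2, 225.2]]
(array([-1.246, -0.16 ,  0.712]), array([ 0.009, -0.004,  0.561]))
```

```bash
python3 -m inch '[-0.4,-0.05,0,0,0,0.2,0,-0.8,-0.1,0.2,0.009,-0.004,0.4,0,-1,-0.13,0.5,0.009,-0.004,0.5,0,-1,-0.13,0.65,0.009,-0.004,0.5,0,-1,-0.13,0.65,0.009,-0.004,0.5,0]'
python3 - <<'E'
from h import *
s=st(); print(rows([.4615,-.357,.11],s["ee_rot"][2]))
E
```

```text
time: 18.1
eef_pos: [0.4741, -0.3292, 0.1523]
ee_rot: [-3.134, -0.001, 0.979]
contact_force: [-0.6, 0.4, -0.2]
grip_width: -0.0001
t 18.10 tcp [ 0.4741 -0.3292  0.1523] rpy [-3.1336 -0.0009  0.9794] F [-0.644   0.4331 -0.165 ] w -0.0001 j [-0.72  0.54  1.77 -0.    0.84 -0.13]
(array([-0.251,  0.045,  0.352]), array([-0.016, -0.002,  0.   ]))
```

```bash
python3 -m inch '[-0.25,0.045,0,-0.016,-0.002,0,0,-0.25,0.045,0.2,-0.016,-0.002,0,0,-0.25,0.045,0.35,-0.016,-0.002,0,0,-0.25,0.045,0.35,-0.016,-0.002,0,0,-0.25,0.045,0.35,-0.016,-0.002,0,0]'
python3 - <<'E'
from h import *
s=st(); print(rows([.4615,-.357,.088],s["ee_rot"][2]))
for n in("scene","top"):
  im=snapshot(n);cv2.imwrite(f"pics/{n}_b.png",cv2.resize(im[180:240,180:260] if n=="scene" else im[180:260,370:470],None,fx=7,fy=7,interpolation=cv2.INTER_CUBIC)); d=dial(im,n);print(d)
E
```

```text
time: 18.52
eef_pos: [0.4624, -0.3554, 0.1106]
ee_rot: [-3.14, -0.0, 0.981]
contact_force: [-0.0, -0.8, 0.6]
grip_width: 0.0002
t 18.52 tcp [ 0.4624 -0.3554  0.1106] rpy [-3.1405 -0.0003  0.9814] F [-0.0459 -0.7812  0.553 ] w 0.0002 j [-0.77  0.6   1.79  0.    0.75 -0.18]
(array([-0.015,  0.001,  0.188]), array([-0.002, -0.001,  0.   ]))
(np.float64(2.2892082585932023), array([0.6397, 0.0204]))
(np.float64(2.317323551628932), array([0.6421, 0.0239]))
```

View pics/scene_b.png

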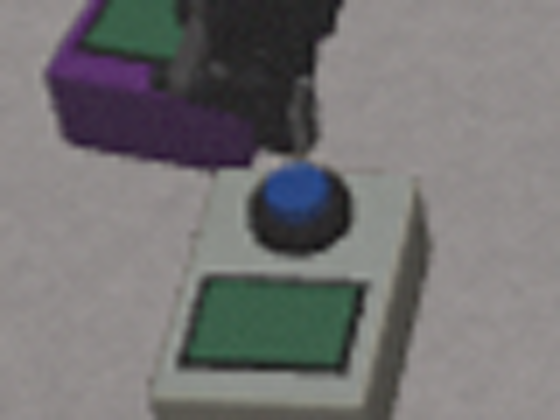

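```bash
python3 -m inch '[-0.01,0,0.1,0,0,0,0,-0.015,0,0.19,0,0,0,0,-0.015,0,0.21,0,0,0,0,-0.015,0,0.21,0,0,0,0]'
python3 -m inch '[0,0,0.01,0,0,0,0,0,0,0.02,0,0,0,0,0,0,0.02,0,0,0,0]'
python3 -m inch '[0,0,0.01,0,0,0,0,0,0,0.02,0,0,0,0,0,0,0.02,0,0,0,0]'
```

```text
time: 18.95
eef_pos: [0.4618, -0.3575, 0.0858]
ee_rot: [3.141, -0.0, 0.981]
contact_force: [0.5, 2.0, 2.9]
grip_width: 0.0001
time: 19.2
eef_pos: [0.4618, -0.3575, 0.0835]
ee_rot: [3.141, -0.0, 0.981]
contact_force: [-0.4, 1.4, 4.6]
grip_width: 0.0
time: 19.45
eef_pos: [0.4618, -0.3575, 0.0828]
ee_rot: [3.14, 0.0, 0.981]
contact_force: [-4.0, 4.6, 21.5]
grip_width: 0.0003
```

```bash
python3 - <<'E'
from h import *
s=st()
im=snapshot("scene");cv2.imwrite("pics/scene_c.png",cv2.resize(im[180:240,180:260],None,fx=7,fy=7,interpolation=cv2.INTER_CUBIC)); print(dial(im,"scene"))
E
```

```text
t 19.45 tcp [ 0.4618 -0.3575  0.0828] rpy [3.1397 0.     0.981 ] F [-4.0062  4.6455 21.4954] w 0.0003 j [-0.77  0.64  1.81  0.    0.69 -0.18]
(np.float64(2.282563906300423), array([0.6396, 0.0204]))
```

View pics/scene_c.png

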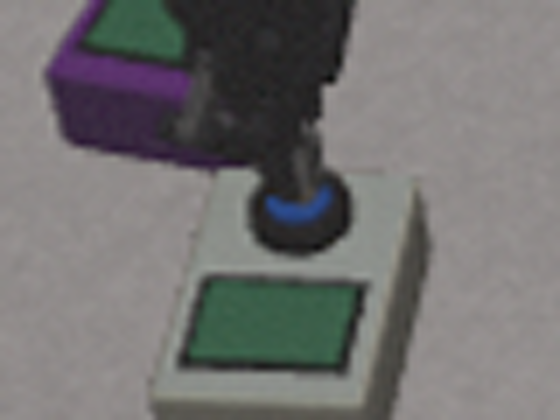

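```bash
for i in 1; do python3 -m inch '[0,0,0.004,0,0,0,0,0,0,0.004,0,0,0,0]'; python3 -m inch '[0,0,-0.01,0,0,0,0,0,0,-0.01,0,0,0,0]';python3 -m inch '[0,0,-0.01,0,0,0,0,0,0,-0.01,0,0,0,0]';python3 -m inch '[0,0,-0.01,0,0,0,0,0,0,-0.01,0,0,0,0]';python3 -m inch '[0,0,-0.01,0,0,0,0,0,0,-0.01,0,0,0,0]';python3 -m inch '[0,0,-0.01,0,0,0,0,0,0,-0.01,0,0,0,0]';python3 -m inch '[0,0,-0.01,0,0,0,0,0,0,-0.01,0,0,0,0]';python3 -m inch '[0,0,-0.01,0,0,0,0,0,0,-0.01,0,0,0,0]'; done | grep -E "eef|force"
```

```text
eef_pos: [0.4618, -0.3575, 0.083]
contact_force: [-1.2, 2.4, 8.6]
eef_pos: [0.4618, -0.3575, 0.0847]
contact_force: [0.2, 2.0, 3.7]
eef_pos: [0.4617, -0.3575, 0.086]
contact_force: [0.5, 2.0, 3.0]
eef_pos: [0.4617, -0.3575, 0.0873]
contact_force: [0.1, 1.0, 2.9]
eef_pos: [0.4617, -0.3575, 0.0885]
contact_force: [0.2, 1.3, 1.2]
eef_pos: [0.4617, -0.3576, 0.0897]
contact_force: [0.5, -0.3, -0.1]
eef_pos: [0.4616, -0.3577, 0.091]
contact_force: [-0.5, 0.1, -0.8]
eef_pos: [0.4616, -0.3577, 0.0923]
contact_force: [0.7, -0.1, 0.3]
```

```bash
python3 -m inch '[0,0,-0.3,0,0,0,0,0,0,-0.8,0,0,0,0,0,0,-1,0,0,0,0,0,0,-1,0,0,0,0,0,0,-1,0,0,0,0,0,0,-1,0,0,0,0]'
python3 - <<'E'
from h import *
st(); rd("end")
im=cv2.imread("pics/scene_end.png"); cv2.imwrite("pics/end.png",cv2.resize(im[130:330,130:510],None,fx=2,fy=2,interpolation=cv2.INTER_CUBIC))
for l in ["spare_spindle","driver","spanner","dish","reagent","cap_centre","eyepiece"]:
    print(l,[(round(r["p"],2),np.round(atz("scene",r["position"][::-1],.02)[:2],3)) for r in trace("scene",l)[:2]])
E
```

```text
time: 21.33
eef_pos: [0.4611, -0.3573, 0.2122]
ee_rot: [3.139, 0.0, 0.981]
contact_force: [0.5, 0.7, -0.7]
grip_width: 0.0
t 21.33 tcp [ 0.4611 -0.3573  0.2122] rpy [3.139  0.0004 0.9809] F [ 0.4883  0.6837 -0.7048] w 0.0000 j [-0.77  0.47  1.71  0.    0.96 -0.18]
t 21.33 ang -1.006 r 0.1919 Frad -0.9 Ftan -0.2 Fy 0.5 w 0.0000
DIAL end -1.006 [2.286, 2.316]
spare_spindle [(0.77, array([0.767, 0.074]))]
driver [(0.94, array([ 0.801, -0.288]))]
spanner [(0.88, array([0.759, 0.263]))]
dish [(0.6, array([0.659, 0.371])), (0.22, array([0.446, 0.035]))]
reagent [(0.87, array([ 0.62 , -0.447]))]
cap_centre []
eyepiece [(0.73, array([ 0.635, -0.324]))]
```

View pics/end.png

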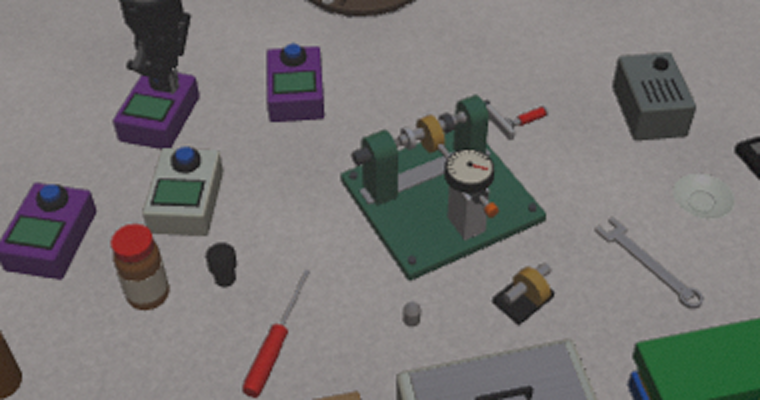

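The final picture shows the crank let go, the dial pointer at its maximum, the store button up, and every bystander where it was. The gripper is high and clear.

```bash
python3 -c "
from cell import hand_in
print(hand_in())"
```

```text
the job is handed in; nothing more can be done
None
```

The spindle is standing at its high spot, the crank is let go, and the store button on the white unit has been pressed and is up again. I handed the job in at about 21 s of the 70 s; no verdict was reported.

**Crank:** I closed the fingers on the handle in steps and turned it from about -2.05 rad to +1.81 rad. The side force along the arm stayed within about 2.5 N at every check (about 1 mm of strain). I could not measure the grip force itself. I only kept the commanded opening about 1 mm below the measured width, and the handle followed without visible slip.

**High spot:** The dial reversed between 1.21 and 1.81 rad, with the peak at about 1.50 rad. I turned back to about 1.48 rad and opened the fingers. After letting go, the pointer still read its maximum, the same as before to within 0.01 rad. That is about 12 mm of travel by the dial, with the two cameras about 0.03 rad (0.15 mm) apart.

**Store button:** I pressed until it hit a hard stop at about 21 N. The force readings on the way up showed about 6.3 mm of travel, which fits the stated 6 mm, so I take it as fully pressed.

**Final checks:**
- **Spindle and button:** the dial was unchanged at its maximum, the button was up, and the gripper was clear and touching nothing.
- **Bystanders:** six of the seven were re-detected within about 15 mm of where they started, which is detection scatter. The network missed the small steel cone (`cap_centre`) in the last picture, but by eye it stands where it was.
- **Height mismatch:** the tool met the button about 4 mm higher than the stated 68 mm top and 17 mm fingertip offset would give. I went by the forces instead of those heights.

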